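Close the leaf drill jig and lock it with its quarter-turn T-pin

ROBOT

A 6-joint arm with a two-finger parallel gripper is mounted at the origin on a cart in front of the work surface, level with it; the furniture and walls round the work are solid. World frame = base frame: x ahead of the robot, y to its left, z up, the work surface at z = 0. Lengths are in m, angles in rad, forces in N, time in s.
With the tool pointing down it reaches from about 0.375 to 0.925 m from the base axis. Payload 5.7 kg.
Tool frame: the origin (TCP) lies at the very end of the fingers, on their centre line; the grasp point (between the pads) lies 19 mm behind it; z points along the fingers, y is the line along which they close (so a half turn about z gives the same grasp; the last joint's range is limited). The gripper opens to 85 mm and grips with 20 to 120 N. Pads are 22 mm wide; open, the fingers measure 114 mm over their backs; the gripper's body (76 mm by 85 mm) begins 54 mm behind the grasp point. The pads swing forward as they close: fully open they stand 13 mm farther back than shut.
Start: joints at [1.174, 0.359, 1.51, -0, 1.272, -0.115], TCP at [0.167, 0.576, 0.231] pointing down, gripper open.
Joint ranges: [-2.97, 2.97], [-1.01, 2.36], [0.21, 2.38], [-0.96, 4.11], [0.2, 2.71], [-2.98, 2.98]. Speed limits (rad/s): [2.39, 2.39, 3.14, 3.14, 3.14, 3.14].

INTERFACE

Orientations are given as [roll, pitch, yaw] about the fixed x, y, z axes, in that order (R = Rz(yaw) Ry(pitch) Rx(roll)).
In Python, from rig import ctrl gives the robot as it stands. The module is installed in compiled form; this text tells all that it offers.
- The arm moves only by the tool send_rows, never from a script. Its argument "targets" is one flat list of numbers, 5 for each row, row after row: the shift along the world's x, y, z in units of 50 cm (1.0 is 50 cm), then the turn about the world's z in units of pi rad (1.0 is pi rad), then the opening, from 0 (shut) to 1 (fully open). In form: [tx, ty, tz, roll, hand, tx, ty, tz, roll, hand, ...]. A call has 1 to 20 rows; each row is the pose to reach, as a shift and turn from the pose commanded when the call began, turning the shorter way round; what a row does not reach only later rows make up. A row lasts 1/10 s, in which the tool goes at most 50 mm and 8.59 degrees, less where a joint would pass 70% of its speed; a pose out of reach is approached as far as the arm can. A call with a number of a shift or a turn outside -1 to 1 is refused whole. A call with a gripper value outside its range is refused whole. The fingers move at their own pace and stop on an object; the grip force is fixed at half the most. Time passes only in rows, so rows that repeat a pose let the fingers close. It gives the time, the measured TCP pose, the force and the opening at its end, in the units of the state.
- ctrl.read_state(): the state, without advancing time (a new reading comes with each control period).
- ctrl.grab_frame(name): name is "scene" or "top" or "wrist"; returns (picture, depth): 480x640x3 uint8, red, green, blue; 480x640 float32, m along the optical axis (not along the pixel's ray), 0 where there is no reading.
- ctrl.camera_info(name): a dict with "fovy" (degrees; the focal length in pixels is half the picture's height over the tangent of half this angle, whatever the lens; pixels are square), "cx", "cy" (the principal point, pixels), "distortion" ([k1, k2, p1, p2, k3] as OpenCV has them; the pictures are not rectified), "extrinsics" (4x4, takes a point from camera to world coordinates). Camera axes: x right, y down, z forward; pixel columns grow to the right and rows downward; lengths in m; the calibration is good to about 2 mm. A picture is of the moment at which its call begins: read the wrist's pose just before it. camera_info takes no time and is no camera call; for the wrist camera it gives the pose at the moment of the call.
- ctrl.job_done(): hands the job in, once; it reports no verdict.
The state is a dict: "time": time; "q": joint angles; "qvel": joint speeds; "joint_torque": joint torques, N m; "tcp_pos": TCP position; "tcp_rot": TCP orientation; "contact_force": force on the tool from outside, world axes, zero at the start; "wrist_torque": the same for the moment, N m; "width": opening from 0.0 (shut) to 1.0 (fully open).
Only numpy, scipy, OpenCV 4.12 (cv2) and the standard library are available. Lean on these libraries where they do the work, as an engineer would, in place of code of your own. Each camera call takes 0.05 s, during which the arm holds its last target. There are 200 camera calls.

TASK

Get the drill jig ready for drilling: swing its hinged leaf fully shut over the plywood plate, then take the T-pin from its wooden stand, feel its cross-bar through the leaf's opening and the narrow slot in the floating keeper below, press it down against its spring, give it a quarter turn and let it rise, so that it stays locked in the keeper and holds the leaf down when you let go. Work by feel with a light hand and never force the pin, down or up; leave the plate in its nest and the things around undisturbed.

Things in the scene. Friction and masses are not known exactly. Their poses are not given: they have to be found in the camera images.
- jig: Leaf drill jig of bare aluminium, fixed on the bench. Origin: centre of the underside of its base plate (124 x 196 x 12 mm); x across the jig, y along it towards the hinge, z up. From +y to -y: hinge block, nest block with the plywood plate (plate top at z 49.4 mm), hollow latch housing 90 x 60 mm centred at y -60 mm, top at z 50 mm. Pin and jig must never press on each other with more than 20 N.
- latch (a point): Middle of the latch housing's open top (opening 36 mm in x, 33 mm in y), at z 50 mm of the jig, where the underside of the shut leaf lies; axes as the jig's. The locked pin ends within 15 mm of it seen from above. The housing is clear inside from z 16 mm up, but for the keeper.
- keeper_mid (a point): Point fixed on the jig at z 42 mm: where the floating keeper's slot would be if the keeper sat in the middle. Keeper: steel plate 54 (x) x 42 (y) mm seen through the opening, top at z 42 mm, with one slot 27 mm long (y) and 10 mm wide (x). It sits up to 10 mm off to either side along x, anew each time; its true place is NOT measured. It stays put; about 8 N sideways shifts it.
- groove_mid (a point): Point fixed on the jig at z 36 mm. The keeper yields down up to 5 mm on springs (1.5 N, then 1.5 N per mm, then solid): a bar beside the slot stands on it; slid along x under light pressure it drops in, the keeper springing up round it. Its underside is at z 33 mm, with a groove 3 mm deep (top z 36 mm) along x below the slot's middle, sloped sides, that a bar turned across the slot rises into.
- leaf (a joint): Angle of the leaf, rad: 0 shut (level on the jig), growing as it opens, 1.57 upright, 1.9 at its end. The hinge is stiff (0.28 N m of friction): the leaf stays where it is left and must be pushed all the way shut, about 3 N at its free end.
- leaf_hinge (a point): Middle of the leaf's hinge axis, which runs along the jig's x, at jig (0, 80, 54) mm. Axes as the jig's; fixed.
- leaf_tab (a point): Middle of the outer (upper) face of the finger tab at the leaf's free end, 187 mm from the hinge axis; x along the hinge, -y along the leaf away from the hinge, z out of the outer face (up when shut). Leaf: aluminium, 8 mm thick, its middle plane through the hinge axis, 90 mm wide; the tab 44 mm wide, ending 197 mm from the axis. Shut, it lies at z 50 to 58 mm of the jig.
- leaf_opening (a point): Middle, in the outer face, of the leaf's opening for the pin: 34 mm (x) by 31 mm (y), 140 mm from the hinge axis, right above the keeper when the leaf is shut. Axes as point leaf_tab.
- pin: Quarter-turn T-pin, 89 mm tall, 0.1 to 0.15 kg, upright in the stand at the start. Origin: middle of the underside of the cross-bar at its foot; z up the pin, x along the bar. Steel bar 24 (x) x 8 (y) x 8 (z) mm, shaft 9 mm. To go in, bar along the jig's y. Origin at jig z 25 mm or less (23 is good): bar clear below the keeper. Quarter turn either way, let go: it rises and locks, origin at z 28.
- pin_grip (a point): Point on the pin's axis 72 mm above its origin, where to grip: black wing handle, 44 mm (pin x) by 12 mm (pin y), from 52 to 89 mm above the origin; grip across the 12 mm, the flats face the pin's +-y. Axes as the pin's.
- pin_collar (a point): Point on the pin's axis 26 mm above its origin: underside of the free spring collar, round, aluminium, 52 mm wide, 8 mm high. It can be pushed up the shaft by up to 12 mm against its spring (3 N, then 0.8 N per mm). It meets the shut leaf when the pin's origin is at jig z 32 mm; at 23 mm it pushes back with about 10 N, at 28 mm (locked) with 6 N.
- stand: Plywood block 66 x 66 x 32 mm, fixed, origin at the centre of its underside. A blind slot 28 mm long (along its x) by 11.5 mm wide in its top takes the pin's cross-bar; the pin stands on its collar, origin 6 mm above the bench, bar along the stand's x.
- nest (a point): Middle of the nest floor under the plywood plate, z 37.4 mm of the jig; axes as the jig's.
- work_plate: Laser-cut plywood plate, 50 x 70 x 12 mm, lying loose in the jig's nest between low strips and dowels. Origin at the centre of its underside.
- loupe: Bystander: black loupe, 40 mm wide, 34 mm tall, to the left.
- usb_stick: Bystander: red memory stick, 18 x 57 x 9 mm, to the left.
- hex_keys: Bystander: folding hex key set, 28 x 100 x 16 mm, near the bench's front edge.
- gauge_block: Bystander: ground steel block, 25 x 75 x 25 mm, to the right of the jig.
Mind the look-alikes: they are no part of the job. What is shaped like the pin but red is not meant.

How it is judged:
By the outcome, as a careful person would: the job done as asked, in the order asked, and still so for the second after the job is handed in, with the robot touching nothing.
It also fails if it takes over 72 s, if anything falls off the work surface, if the arm or the gripper's body presses on something with over 40 N, if the wrist force passes 120 N, or if a joint passes its speed limit or range.

## Working session

There is one attempt and no reset: what is moved stays moved. The work goes in short steps, Python scripts to look and compute and a tool call to move; the robot and the scene stay as the last step left them, time stands still between calls to the robot, and variables do not carry over. Pictures are saved under pics/ and viewed, on a budget of 10 in all, crops included, one or two more only if the job needs it, and the job is handed in when it is done.

Besides the shell and the picture viewer there is one more tool, called after ">>>" in YAML: its name, and indented under it one key for each argument. send_rows: Moves the arm, as the interface text tells. Its arguments: {"type":"object","properties":{"targets":{"type":"array"}},"required":["targets"]}

```bash
mkdir -p pics
cat > h.py <<'E'
import numpy as np, cv2
from rig import ctrl
def K(n):
    c=ctrl.camera_info(n); f=240/np.tan(np.radians(c['fovy'])/2)
    return np.array([[f,0,c['cx']],[0,f,c['cy']],[0,0,1]]),np.array(c['distortion'],float),np.array(c['extrinsics'])
def ray(cam,uv):
    k,d,E=cam; p=cv2.undistortPoints(np.array(uv,float).reshape(-1,1,2),k,d)[:,0]
    return E[:3,3],np.c_[p,np.ones(len(p))]@E[:3,:3].T
def onz(cam,uv,z):
    o,r=ray(cam,uv); return o+r*((z-o[2])/r[:,2])[:,None]
def cloud(cam,dep):
    v,u=np.mgrid[:480,:640]; o,r=ray(cam,np.c_[u.ravel(),v.ravel()])
    return (o+r*dep.reshape(-1,1)).reshape(480,640,3)
def proj(cam,P):
    k,d,E=cam; R=E[:3,:3].T
    return cv2.projectPoints(np.array(P,float).reshape(-1,1,3),cv2.Rodrigues(R)[0],-R@E[:3,3],k,d)[0][:,0]
def save(n,im): cv2.imwrite('pics/'+n,im[...,::-1])
E
python3 - <<'E'
from h import *
for n in ('top','scene'):
    cam=K(n); im,d=ctrl.grab_frame(n); save(n+'0.png',im); np.savez(n+'0.npz',im=im,d=d,k=cam[0],dist=cam[1],E=cam[2]); print(n,cam)
s=ctrl.read_state(); print(s)
E
```

```text
top (array([[596.56244729,   0.        , 318.348492  ],
       [  0.        , 596.56244729, 231.96895311],
       [  0.        ,   0.        ,   1.        ]]), array([-0.03190945,  0.        ,  0.        ,  0.        ,  0.        ]), array([[-0.01652428, -0.99117829,  0.13150109,  0.27213629],
       [-0.99982702,  0.01525719, -0.01063741,  0.18936808],
       [ 0.00853723, -0.13165412, -0.99125895,  1.4279156 ],
       [ 0.        ,  0.        ,  0.        ,  1.        ]]))
scene (array([[589.8027901 ,   0.        , 307.24917276],
       [  0.        , 589.8027901 , 240.28816123],
       [  0.        ,   0.        ,   1.        ]]), array([0.06719264, 0.        , 0.        , 0.        , 0.        ]), array([[-0.69918599, -0.29443086,  0.65149783, -0.48111761],
       [-0.71469755,  0.31156696, -0.62620559,  1.08252749],
       [-0.01861095, -0.90345808, -0.42827227,  0.70552353],
       [ 0.        ,  0.        ,  0.        ,  1.        ]]))
{'time': 0.1, 'q': array([ 1.17389642e+00,  3.59423077e-01,  1.51135392e+00, -1.86101953e-05,
        1.27251150e+00, -1.15097330e-01]), 'qvel': array([ 8.94890006e-05, -6.62775808e-04, -2.12972058e-03,  1.04563618e-03,
        1.73693640e-03,  1.49649135e-03]), 'joint_torque': array([ 5.80468677e-04, -5.28659892e+01, -2.79353160e+01, -8.77060779e-05,
        5.09290330e-03, -2.98482587e-05]), 'tcp_pos': array([0.16661823, 0.57574167, 0.23053224]), 'tcp_rot': array([-3.13990599e+00, -1.77095178e-04,  2.85979541e+00]), 'contact_force': array([ 0.29693947, -0.68629038,  0.49753441]), 'wrist_torque': array([0.00326137, 0.00652901, 0.06597534]), 'width': 1.0007745368192473}
```

View pics/top0.png

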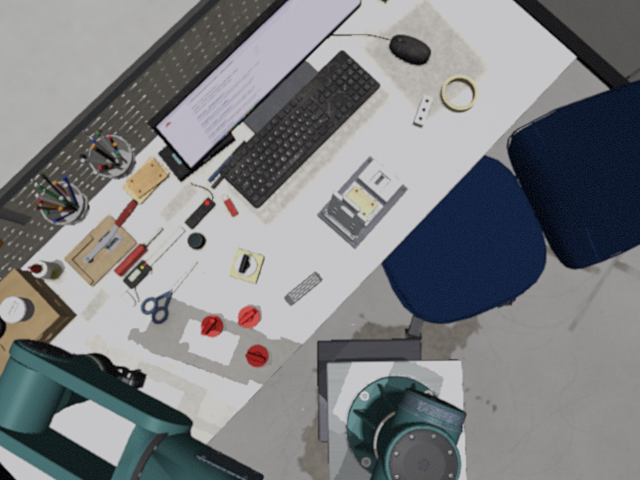

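View pics/scene0.png

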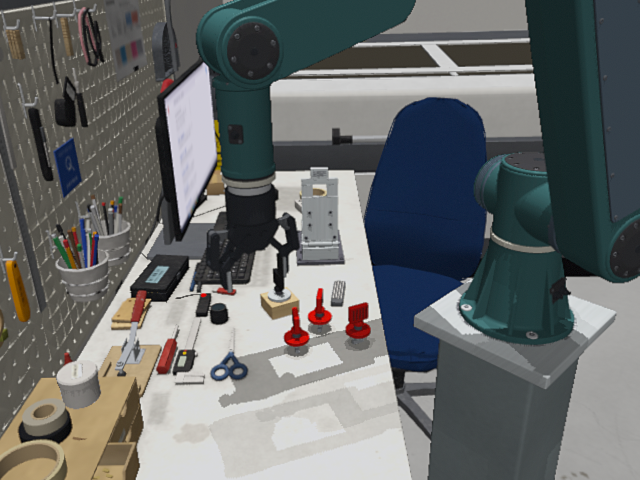

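Run:
```python
from h import *
z=np.load('top0.npz'); cam=(z['k'],z['dist'],z['E']); im=z['im']; P=cloud(cam,z['d'])
print('bench z',np.median(P[280:300,340:350,2]) ,P[300,250],P[130,340])
# jig base by depth
sub=np.zeros((480,640),bool); sub[150:255,310:415]=1
m=sub&(P[...,2]>0.006)&(P[...,2]<0.25)&(z['d']>0)
n,l,st,c=cv2.connectedComponentsWithStats(m.astype(np.uint8))
i=1+np.argmax(st[1:,4]); mm=l==i; print(st[i])
Q=P[mm]; print('z hist',np.histogram(Q[:,2],np.arange(0,.26,.01)))
for lo,hi in((.006,.02),(.045,.053),(.04,.07),(.1,.3)):
    q=Q[(Q[:,2]>lo)&(Q[:,2]<hi)]
    if len(q)>5: print(lo,hi,len(q),cv2.minAreaRect((q[:,:2]*1000).astype(np.float32)),cv2.boxPoints(cv2.minAreaRect((q[:,:2]*1000).astype(np.float32))).round(0).tolist())
s2=np.zeros_like(sub); s2[235:295,220:275]=1
hsv=cv2.cvtColor(im,cv2.COLOR_RGB2HSV)
m=s2&(P[...,2]>.022)&(P[...,2]<.04); q=P[m]; r=cv2.minAreaRect((q[:,:2]*1000).astype(np.float32)); print('stand',len(q),r)
m=s2&(P[...,2]>.07)&(P[...,2]<.11); q=P[m]; r=cv2.minAreaRect((q[:,:2]*1000).astype(np.float32)); print('handle',len(q),r,q.mean(0))
a=cv2.resize(im[145:300,215:420],None,fx=3.9,fy=3.9,interpolation=cv2.INTER_CUBIC); save('crop1.png',a)
```

```text
bench z -0.001057357966195882 [0.30081598 0.33900028 0.00268165] [ 0.7161368   0.11612189 -0.00303467]
[ 316  157   92   91 4022]
z hist (array([ 338,  839,   61,  259, 1029,  538,   45,   49,   34,   34,   51,
         43,   39,   46,   46,   51,   45,   91,   41,   34,   37,   50,
        117,   30,   75]), array([0.  , 0.01, 0.02, 0.03, 0.04, 0.05, 0.06, 0.07, 0.08, 0.09, 0.1 ,
       0.11, 0.12, 0.13, 0.14, 0.15, 0.16, 0.17, 0.18, 0.19, 0.2 , 0.21,
       0.22, 0.23, 0.24, 0.25]))
0.006 0.02 1177 ((534.5494384765625, 66.06283569335938), (125.11642456054688, 201.37384033203125), 47.084266662597656) [[418.0, 89.0], [566.0, -48.0], [651.0, 43.0], [503.0, 180.0]]
0.045 0.053 1101 ((532.9161376953125, 66.87043762207031), (90.93840026855469, 179.6263427734375), 47.05633544921875) [[436.0, 95.0], [568.0, -28.0], [630.0, 39.0], [498.0, 161.0]]
0.04 0.07 1612 ((533.5294189453125, 67.12228393554688), (96.18489074707031, 180.07406616210938), 47.25107192993164) [[435.0, 93.0], [567.0, -29.0], [632.0, 41.0], [500.0, 164.0]]
0.1 0.3 796 ((482.3758544921875, 113.85774230957031), (89.51614379882812, 23.632238388061523), 46.432151794433594) [[443.0, 90.0], [460.0, 73.0], [522.0, 138.0], [505.0, 154.0]]
stand 543 ((382.20880126953125, 345.8857727050781), (66.7689208984375, 66.11114501953125), 72.44100189208984)
handle 123 ((382.5205993652344, 345.26446533203125), (12.85465145111084, 44.116912841796875), 72.86521911621094) [0.38224164 0.34427889 0.09136047]
```

View pics/crop1.png

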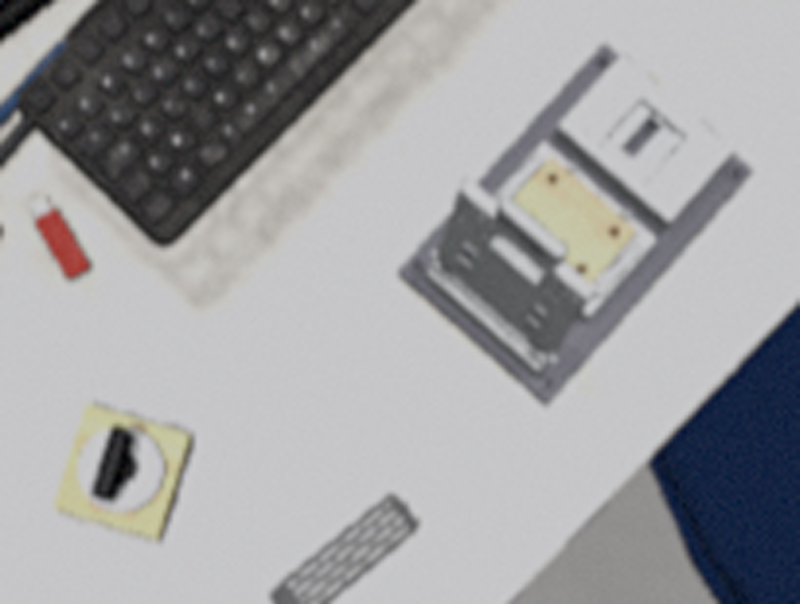

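>>> send_rows:
  targets: [0.02,-0.03,0,-0.02,0,0.08,-0.12,0,-0.06,0,0.14,-0.21,0,-0.1,0,0.2,-0.3,0,-0.149,0,0.26,-0.39,0,-0.149,0,0.32,-0.48,0,-0.149,0,0.38,-0.57,0,-0.149,0,0.44,-0.66,0,-0.149,0,0.5,-0.75,0,-0.149,0,0.54,-0.82,0,-0.149,0,0.565,-0.855,-0.005,-0.149,0,0.574,-0.869,-0.01,-0.149,0,0.574,-0.869,-0.01,-0.149,0,0.574,-0.869,-0.01,-0.149,0,0.574,-0.869,-0.01,-0.149,0]

```text
time: 1.6
tcp_pos: [0.4528, 0.143, 0.2261]
tcp_rot: [-3.141, -0.001, 2.393]
contact_force: [-0.1, 0.3, -0.6]
width: 0.005
```

Run:
```python
from h import *
s=ctrl.read_state(); print(s['time'],s['tcp_pos'],s['tcp_rot'],s['contact_force'],s['width'])
x0,y0,z0=s['tcp_pos']*1000
ex=np.array([.681,.7325]);ey=np.array([-.7325,.681]);o=np.array([534.,66.3])
print('jig coords', (s['tcp_pos'][:2]*1000-o)@ex,(s['tcp_pos'][:2]*1000-o)@ey)
for th in [1.47,1.35,1.2,1.05,.9,.75,.6,.45,.3,.2,.1,.05,0]:
    c,n=np.cos(th),np.sin(th); y=80-183*c+4*n+11; z=54+183*n+4*c
    w=o+ey*y; print(th,np.round([(w[0]-x0)/500,(w[1]-y0)/500,(z-z0)/500],3),round(y),round(z))
im,d=ctrl.grab_frame('wrist'); save('w1.png',im)
```

```text
1.6 [0.45276465 0.14301772 0.22614513] [-3.14114701e+00 -8.87143538e-04  2.39332408e+00] [-0.12799011  0.30083346 -0.56284241] 0.004927699916408224
jig coords 0.8744568077263679 111.7496568025341
1.47 [ 0.05  -0.049  0.021] 77 236
1.35 [ 0.082 -0.079  0.015] 55 233
1.2 [ 0.121 -0.115 -0.   ] 28 226
1.05 [ 0.157 -0.149 -0.023] 3 215
0.9 [ 0.191 -0.18  -0.053] -20 200
0.75 [ 0.221 -0.208 -0.089] -40 182
0.6 [ 0.247 -0.232 -0.131] -58 161
0.45 [ 0.268 -0.252 -0.178] -72 137
0.3 [ 0.284 -0.266 -0.228] -83 112
0.2 [ 0.291 -0.273 -0.264] -88 94
0.1 [ 0.295 -0.277 -0.3  ] -91 76
0.05 [ 0.297 -0.278 -0.318] -92 67
0 [ 0.297 -0.279 -0.336] -92 58
```

View pics/w1.png

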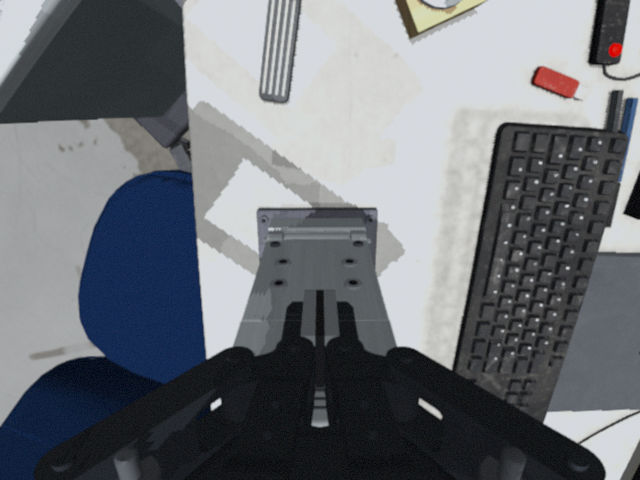

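>>> send_rows:
  targets: [0.02,-0.02,0.01,0,0,0.05,-0.049,0.015,0,0,0.066,-0.064,0.016,0,0,0.082,-0.079,0.014,0,0,0.102,-0.097,0.008,0,0,0.121,-0.115,0,0,0,0.139,-0.132,-0.011,0,0,0.157,-0.149,-0.023,0,0,0.174,-0.165,-0.037,0,0,0.191,-0.18,-0.053,0,0,0.206,-0.194,-0.07,0,0,0.221,-0.208,-0.089,0,0,0.234,-0.22,-0.109,0,0,0.247,-0.232,-0.131,0,0,0.258,-0.242,-0.154,0,0,0.268,-0.252,-0.178,0,0,0.276,-0.26,-0.203,0,0,0.284,-0.266,-0.228,0,0,0.288,-0.27,-0.246,0,0,0.291,-0.273,-0.264,0,0]

```text
time: 3.65
tcp_pos: [0.5996, 0.0051, 0.0934]
tcp_rot: [-3.141, 0.0, 2.392]
contact_force: [0.2, -0.1, 0.6]
width: 0.002
```

>>> send_rows:
  targets: [0.003,-0.002,-0.018,0,0,0.004,-0.004,-0.036,0,0,0.005,-0.005,-0.054,0,0,0.006,-0.006,-0.065,0,0,0.006,-0.006,-0.067,0,0,0.006,-0.006,-0.069,0,0,0.006,-0.006,-0.069,0,0]

```text
time: 4.35
tcp_pos: [0.6023, 0.0024, 0.0598]
tcp_rot: [-3.141, -0.0, 2.392]
contact_force: [1.0, 0.4, -0.6]
width: 0.002
```

Run:
```python
from h import *
s=ctrl.read_state(); print(s['time'],s['tcp_pos'],s['contact_force'])
cam=K('top'); im,d=ctrl.grab_frame('top'); P=cloud(cam,d)
sub=np.zeros((480,640),bool); sub[150:255,310:415]=1
ex=np.array([.681,.7325]);ey=np.array([-.7325,.681]);o=np.array([.534,.0663])
jx=(P[...,:2]-o)@ex; jy=(P[...,:2]-o)@ey
for y in range(-110,90,20):
    m=sub&(abs(jy*1000-y)<5)&(abs(abs(jx*1000)-30)<8); print(y,(P[m][:,2].mean()*1000).round(1),m.sum())
```

```text
4.35 [0.60225922 0.0023583  0.05984548] [ 0.95590899  0.44908013 -0.62495711]
-110 -1.0 4
-90 100.9 18
-70 237.1 122
-50 59.4 27
-30 58.7 35
-10 58.9 27
10 218.4 19
30 575.0 59
50 554.2 76
70 nan 0<stdin>:8: RuntimeWarning: Mean of empty slice.
  ret = ret.dtype.type(ret / rcount)
```

>>> send_rows:
  targets: [0,0,-0.002,0,0,0,0,-0.003,0,0,0,0,-0.004,0,0,0,0,-0.004,0,0]

```text
time: 4.8
tcp_pos: [0.6027, 0.0023, 0.058]
tcp_rot: [3.141, 0.001, 2.392]
contact_force: [0.1, 1.0, 3.1]
width: -0.001
```

>>> send_rows:
  targets: [0,0,-0.001,0,0,0,0,-0.002,0,0,0,0,-0.002,0,0]

```text
time: 5.1
tcp_pos: [0.6027, 0.0023, 0.0579]
tcp_rot: [3.141, 0.001, 2.392]
contact_force: [-1.7, 0.8, 10.1]
width: 0.001
```

>>> send_rows:
  targets: [0,0,0.03,0,0,0,0,0.1,0,0,0,0,0.18,0,0.2,0,0,0.2,0,0.3,0,0,0.2,0,0.3]

```text
time: 5.6
tcp_pos: [0.6038, 0.0021, 0.1587]
tcp_rot: [3.139, 0.003, 2.392]
contact_force: [0.8, 0.7, 0.7]
width: 0.3
```

Run:
```python
from h import *
s=ctrl.read_state(); cam=K('wrist'); print(s['time'],s['tcp_pos'],s['contact_force'],s['width'])
E=cam[2]; print(E.round(3)); 
ex=np.array([.681,.7325]);ey=np.array([-.7325,.681])
print('cam rel tcp in jig axes',(E[:2,3]-s['tcp_pos'][:2])@ex,(E[:2,3]-s['tcp_pos'][:2])@ey)
print(proj(cam,[[.578,.0254,.058],[.578,.0254,.042]]))
im,d=ctrl.grab_frame('wrist'); save('w2.png',im); np.savez('w2.npz',im=im,d=d,k=cam[0],dist=cam[1],E=E)
```

```text
5.6 [0.60377066 0.00213784 0.15871693] [0.7538425  0.66097285 0.70083777] 0.30011432095429885
[[ 0.681  0.692  0.239  0.543]
 [ 0.732 -0.645 -0.219  0.059]
 [ 0.003  0.324 -0.946  0.3  ]
 [ 0.     0.     0.     1.   ]]
cam rel tcp in jig axes 0.0001921935744521111 0.08380927881815929
[[317.51766479 187.09999012]
 [317.57213909 182.62334865]]
```

View pics/w2.png

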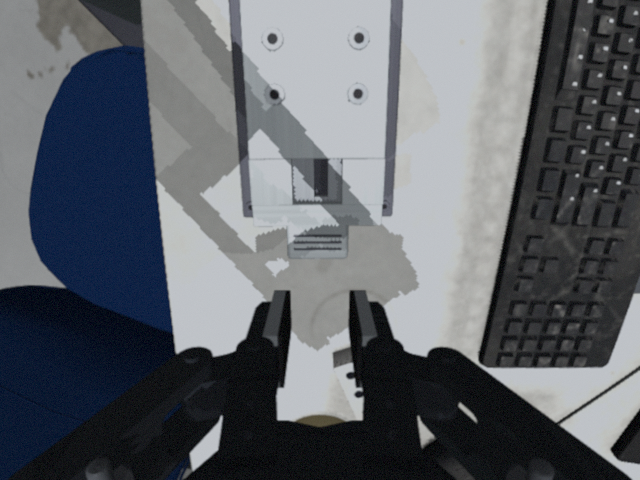

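Run:
```python
from h import *
z=np.load('w2.npz'); cam=(z['k'],z['dist'],z['E']); g=cv2.cvtColor(z['im'],cv2.COLOR_RGB2GRAY).astype(int)
print(g[168:194].mean(0)[285:350].round().astype(int).tolist())
print('col317-324',g[150:215,317:325].mean(1).round().astype(int).tolist())
print('col296-310',g[150:215,297:310].mean(1).round().astype(int).tolist())
print('leafrow 60-85',[ (i,int(v)) for i,v in enumerate(g[60:85].mean(0)) if 225<i<260 or 375<i<410])
print('tabrow 252', g[225:233].mean(0)[280:360].round().astype(int).tolist())
```

```text
[193, 193, 194, 194, 194, 191, 166, 122, 134, 160, 171, 173, 171, 167, 163, 160, 157, 153, 146, 138, 131, 128, 126, 123, 120, 119, 118, 115, 103, 68, 52, 57, 54, 51, 48, 46, 43, 42, 42, 42, 43, 42, 57, 87, 97, 99, 99, 100, 102, 104, 105, 103, 103, 103, 105, 104, 100, 123, 149, 157, 159, 162, 165, 168, 176]
col317-324 [156, 146, 138, 133, 128, 123, 122, 113, 88, 59, 46, 48, 47, 47, 46, 45, 46, 46, 46, 46, 45, 46, 44, 47, 46, 48, 46, 46, 44, 44, 45, 44, 45, 45, 46, 46, 48, 47, 48, 48, 48, 49, 47, 43, 46, 60, 87, 120, 134, 135, 121, 95, 77, 83, 114, 149, 166, 177, 186, 192, 192, 192, 192, 193, 194]
col296-310 [123, 123, 124, 123, 123, 123, 124, 118, 107, 100, 99, 99, 100, 100, 99, 99, 99, 99, 102, 105, 107, 112, 118, 123, 129, 136, 139, 137, 133, 134, 140, 145, 151, 157, 161, 168, 171, 172, 172, 172, 171, 171, 171, 170, 170, 170, 170, 168, 163, 149, 122, 90, 78, 88, 127, 172, 190, 192, 191, 189, 187, 184, 183, 186, 186]
leafrow 60-85 [(226, 118), (227, 119), (228, 118), (229, 119), (230, 119), (231, 116), (232, 101), (233, 72), (234, 52), (235, 50), (236, 51), (237, 52), (238, 51), (239
[... 350 characters left out ...]
 (385, 193), (386, 193), (387, 179), (388, 134), (389, 100), (390, 96), (391, 98), (392, 97), (393, 95), (394, 94), (395, 94), (396, 94), (397, 91), (398, 91), (399, 121), (400, 166), (401, 185), (402, 187), (403, 187), (404, 187), (405, 187), (406, 187), (407, 187), (408, 187), (409, 187)]
tabrow 252 [163, 158, 150, 150, 158, 159, 150, 165, 182, 191, 194, 194, 194, 193, 193, 193, 192, 192, 191, 191, 191, 188, 184, 178, 169, 158, 162, 167, 161, 152, 139, 133, 140, 147, 140, 130, 121, 122, 127, 127, 120, 110, 107, 106, 108, 109, 108, 106, 110, 116, 110, 106, 110, 115, 111, 110, 118, 118, 111, 105, 104, 104, 104, 104, 104, 99, 93, 93, 112, 137, 142, 142, 142, 143, 142, 141, 142, 141, 142, 143]
```

Run:
```python
from h import *
z=np.load('w2.npz'); cam=(z['k'],z['dist'],z['E'])
ex=np.array([.681,.7325]);ey=np.array([-.7325,.681]);o=np.array([.534,.0663])
def show(n,uv,zz):
    p=onz(cam,uv,zz); print(n,(p[:,:2]*1000).round(1).tolist(),'jig',np.c_[(p[:,:2]-o)@ex,(p[:,:2]-o)@ey].round(4).tolist())
show('opening LR',[[291.4,181],[341.4,181]],.058)
show('opening bottom',[[303,204],[320,204]],.058)
show('slot LR',[[313.7,181],[327.5,181]],.042)
show('slot bottom',[[320,196]],.042)
show('leaf LR',[[243,72],[388,72]],.058)
show('base LR',[[232.8,72],[399.6,72]],.012)
```

```text
opening LR [[563.0, 15.4], [585.9, 39.9]] jig [[-0.0175, -0.0559], [0.016, -0.056]]
opening bottom [[579.8, 10.2], [587.7, 18.7]] jig [[-0.0099, -0.0718], [0.0017, -0.0718]]
slot LR [[575.3, 24.2], [582.0, 31.4]] jig [[-0.0028, -0.0589], [0.0071, -0.0589]]
slot bottom [[586.3, 20.0]] jig [[0.0017, -0.0699]]
leaf LR [[493.8, 41.1], [554.8, 106.6]] jig [[-0.0458, 0.0123], [0.0437, 0.0122]]
base LR [[479.3, 32.2], [562.9, 121.9]] jig [[-0.0622, 0.0168], [0.0604, 0.0167]]
```

>>> send_rows:
  targets: [-0.02,0.04,0.04,0,0.3,-0.07,0.13,0.083,0.03,0.5,-0.12,0.22,0.083,0.07,1,-0.17,0.31,0.083,0.11,1,-0.22,0.4,0.083,0.143,1,-0.27,0.49,0.083,0.143,1,-0.31,0.58,0.083,0.143,1,-0.34,0.64,0.083,0.143,1,-0.355,0.659,0.083,0.143,1,-0.355,0.659,0.083,0.143,1,-0.355,0.659,0.083,0.143,1,-0.355,0.659,0.083,0.143,1]

```text
time: 6.85
tcp_pos: [0.4254, 0.3303, 0.1976]
tcp_rot: [-3.14, -0.0, 2.839]
contact_force: [0.6, 0.7, -0.3]
width: 0.996
```

Run:
```python
from h import *
s=ctrl.read_state(); cam=K('wrist'); print(s['time'],s['tcp_pos'],s['tcp_rot'],s['qvel'].round(3),s['width'])
im,d=ctrl.grab_frame('wrist'); save('w3.png',im); np.savez('w3.npz',im=im,d=d,k=cam[0],dist=cam[1],E=cam[2])
print(proj(cam,[[.3823,.345,.095]]))
```

```text
6.85 [0.42535572 0.33034608 0.19761211] [-3.14019614e+00 -3.96198900e-04  2.83948777e+00] [-0.007 -0.006 -0.005  0.004  0.002  0.003] 0.9964342008728584
[[320.3159611  170.71499254]]
```

View pics/w3.png

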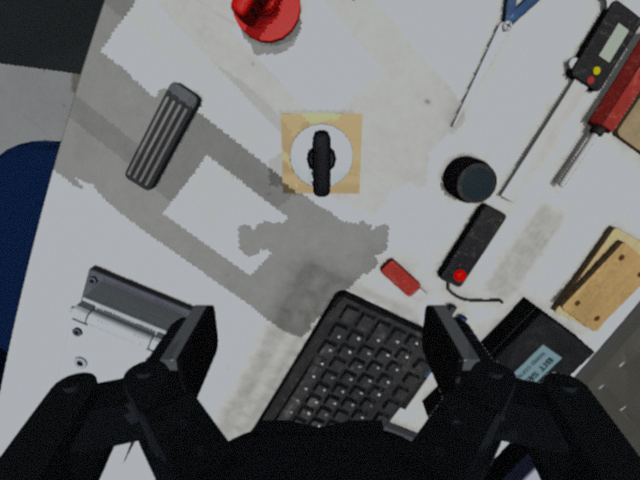

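Run:
```python
from h import *
z=np.load('w3.npz'); cam=(z['k'],z['dist'],z['E']); im=z['im']; g=cv2.cvtColor(im,cv2.COLOR_RGB2GRAY).astype(int); hsv=cv2.cvtColor(im,cv2.COLOR_RGB2HSV)
print('col318-325',[(150+i-30,int(v)) for i,v in enumerate(g[120:205,318:325].mean(1)) if i<20 or i>68])
print('row180-190',list(zip(range(305,338),g[180:190].mean(0)[305:338].astype(int))))
roi=np.zeros(g.shape,np.uint8); roi[108:200,275:368]=1
w=((hsv[...,1]>60)&(roi>0)).astype(np.uint8)
cs=max(cv2.findContours(w,0,1)[0],key=cv2.contourArea); hull=cv2.convexHull(cs); r=cv2.minAreaRect(hull); print('stand px',r)
# collar: non-orange inside
c=((hsv[...,1]<45)&(g>90)&(roi>0)).astype(np.uint8); n,l,st,ce=cv2.connectedComponentsWithStats(c); print(st[1:][st[1:,4]>60])
yaw=2.8395; d=np.array([np.cos(yaw),np.sin(yaw)]); tx=np.array([-d[1],d[0]])
tcp=np.array([.42536,.33035])
def show(n,uv,zz):
    p=onz(cam,uv,zz); q=p[:,:2]-tcp; print(n,(p[:,:2]*1000).round(1).tolist(),'tool: along',(q@d*1000).round(1),'side',(q@tx*1000).round(1))
show('stand',[r[0]],.032); bp=cv2.boxPoints(r); show('standcorners',bp,.032)
m=(hsv[...,2]<60)&(roi>0); v,u=np.nonzero(m); print('dark',u.min(),u.max(),v.min(),v.max())
show('handle near end',[[321,v.max()+.5]],.095); show('far end top/bot',[[321,v.min()-.5]],.095)
P=cloud(cam,z['d']); h=(P[...,2]>.085)&(roi>0); q=P[h]; rr=cv2.minAreaRect((q[:,:2]*1000).astype(np.float32)); print('depth handle',rr,h.sum(),q[:,2].max(), ((np.array(rr[0])/1000-tcp)@d))
# depth: jig opening check w2
z2=np.load('w2.npz'); c2=(z2['k'],z2['dist'],z2['E']); P2=cloud(c2,z2['d'])
print('leaf z',P2[100:140,300:330,2].mean(),'collar z',np.median(P[160:170,297:303,2]),'stand z',np.median(P[118:124,290:350,2]))
```

```text
col318-325 [(120, 167), (121, 164), (122, 154), (123, 144), (124, 155), (125, 171), (126, 175), (127, 175), (128, 174), (129, 156), (130, 97), (131, 27), (132, 11), (133, 20), (134, 23), (135, 29), (136, 30), (137, 35), (138, 38), (139, 36), (189, 23), (190, 22), (191, 23), (192, 21), (193, 22), (194, 16), (195, 30), (196, 97), (197, 158), (198, 175), (199, 175), (200, 175), (201, 175), (202, 174), (203, 174), (204, 174)]
row180-190 [(305, np.int64(152)), (306, np.int64(153)), (307, np.int64(151)), (308, np.int64(152)), (309, np.int64(153)), (310, np.int64(153)), (311, np.int64(147)), (312, np.int64(120)), (313, np.int64(59)), (314, np.int64(13)), (315, np.int64(17)), (316, np.int64(19)), (317, np.int64(21)), (318, np.int64(24)), (319, np.int64(27)), (320, np.int64(29)), (321, np.int64(28)), (322, np.int64(27)), (323, np.int64(26)), (324, np.int64(28)), (325, np.int64(27)), (326, np.int64(27)), (327, np.int64(17)), (328, np.int64(17)), (329, np.int64(52)), (330, np.int64(115)), (331, np.int64(153)), (332, np.int64(160)), (333, np.int64(158)), (334, np.int64(155)), (335, np.int64(152)), (336, np.int64(151)), (337, np.int64(151))]
stand px ((321.0, 153.0), (78.0, 80.0), 90.0)
[[ 275  108   93   92 2227]
 [ 290  123   63   63 2084]]
stand [[377.7, 347.1]] tool: along [50.5] side [-1.8]
standcorners [[338.3, 325.5], [357.5, 387.1], [419.3, 370.1], [398.9, 304.6]] tool: along [81.6 81.7 17.6 17.6] side [ 30.5 -34.  -36.2  32.5]
dark 308 334 131 195
handle near end [[398.6, 340.4]] tool: along [28.5] side [-1.7]
far end top/bot [[357.5, 353.2]] tool: along [71.6] side [-1.6]
depth handle ((373.2451171875, 348.2402648925781), (12.351016998291016, 55.789634704589844), 73.3517837524414) 1143 0.3392760135812443 0.05507760041157651
leaf z 0.057837815224393505 collar z 0.03904741657270988 stand z 0.031110872697250935
```

>>> send_rows:
  targets: [-0.045,0.016,0,0,1,-0.0906,0.0318,-0.02,0,1,-0.0906,0.0318,-0.08,0,1,-0.0906,0.0318,-0.15,0,0.6,-0.0906,0.0318,-0.21,0,0.5,-0.0906,0.0318,-0.255,0,0.4,-0.0906,0.0318,-0.275,0,0.4,-0.0906,0.0318,-0.275,0,0.4,-0.0906,0.0318,-0.275,0,0.4]

```text
time: 7.8
tcp_pos: [0.3805, 0.3477, 0.0615]
tcp_rot: [3.141, 0.001, 2.84]
contact_force: [-0.1, 0.1, 0.7]
width: 0.403
```

Run:
```python
from h import *
s=ctrl.read_state(); cam=K('wrist'); print(s['time'],s['tcp_pos'],s['tcp_rot'],s['contact_force'],s['width'])
im,d=ctrl.grab_frame('wrist'); save('w4.png',im)
```

```text
7.8 [0.38047972 0.34767255 0.06145413] [3.14090576e+00 6.44635809e-04 2.84002907e+00] [-0.12642021  0.05070908  0.70729228] 0.403005197875126
```

View pics/w4.png

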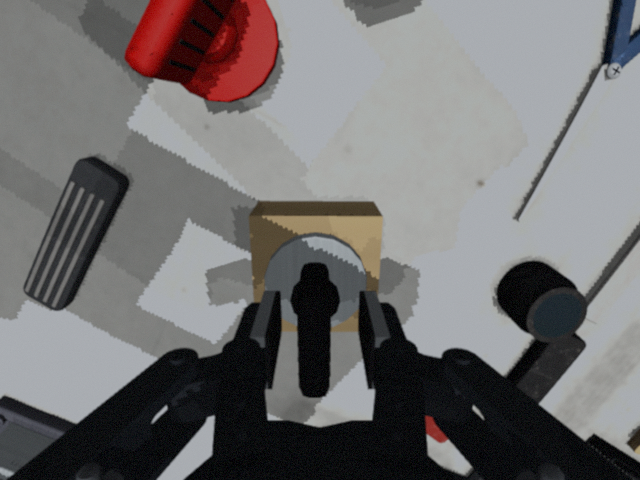

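>>> send_rows:
  targets: [-0.0012,-0.0038,-0.004,0,0.3,-0.0012,-0.0038,-0.004,0,0.2,-0.0012,-0.0038,-0.004,0,0,-0.0012,-0.0038,-0.004,0,0,-0.0012,-0.0038,-0.004,0,0,-0.0012,-0.0038,-0.004,0,0]

```text
time: 8.45
tcp_pos: [0.3792, 0.3459, 0.059]
tcp_rot: [3.141, 0.001, 2.841]
contact_force: [0.9, -0.7, 1.8]
width: 0.13
```

Run:
```python
from h import *
s=ctrl.read_state(); print(s['time'],s['tcp_pos'],s['tcp_rot'],s['contact_force'],s['wrist_torque'],s['width'])
```

```text
8.45 [0.3792497  0.34592825 0.05896917] [3.14127896e+00 5.26518279e-04 2.84102665e+00] [ 0.88744109 -0.69290238  1.8268288 ] [-0.20852404 -0.14233289 -0.00899121] 0.12980058027101088
```

>>> send_rows:
  targets: [0,0,0.02,0,0,0,0,0.06,0,0,0,0,0.13,0,0,0.02,-0.03,0.19,0,0,0.06,-0.096,0.202,-0.03,0,0.11,-0.176,0.202,-0.06,0,0.16,-0.256,0.202,-0.1,0,0.21,-0.336,0.202,-0.1428,0,0.26,-0.416,0.202,-0.1428,0,0.31,-0.496,0.202,-0.1428,0,0.35,-0.56,0.202,-0.1428,0,0.38,-0.61,0.202,-0.1428,0,0.392,-0.63,0.202,-0.1428,0,0.3964,-0.6354,0.202,-0.1428,0,0.3964,-0.6354,0.202,-0.1428,0,0.3964,-0.6354,0.202,-0.1428,0,0.3964,-0.6354,0.202,-0.1428,0]

```text
time: 10.15
tcp_pos: [0.5763, 0.0294, 0.1598]
tcp_rot: [-3.141, -0.001, 2.394]
contact_force: [0.1, -0.4, -0.6]
width: 0.133
```

Run:
```python
from h import *
s=ctrl.read_state(); print(s['time'],s['tcp_pos'],s['tcp_rot'],s['contact_force'],s['wrist_torque'],s['width'])
im,d=ctrl.grab_frame('wrist'); save('w5.png',im)
s=ctrl.read_state(); print(s['tcp_pos'])
```

```text
10.15 [0.57626083 0.02939737 0.15976941] [-3.14125421e+00 -8.25664957e-04  2.39377152e+00] [ 0.06262715 -0.35092953 -0.64751063] [-0.02769525  0.01274776  0.01970347] 0.13296835703889007
[0.57642906 0.02928177 0.15979321]
```

View pics/w5.png

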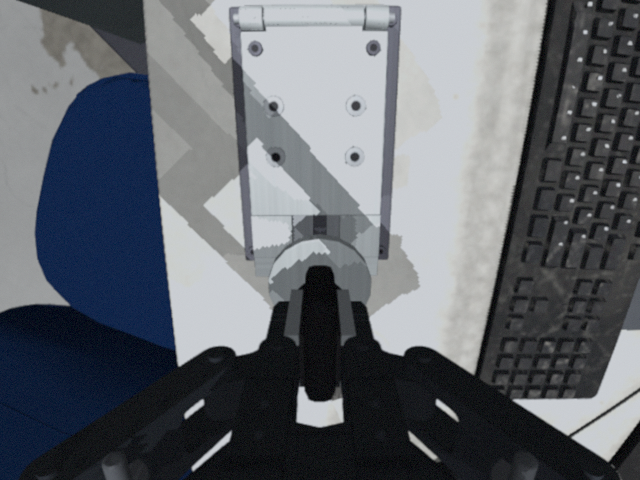

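>>> send_rows:
  targets: [0.002,-0.0022,-0.03,0,0,0.002,-0.0022,-0.07,0,0,0.002,-0.0022,-0.09,0,0,0.002,-0.0022,-0.095,0,0,0.002,-0.0022,-0.095,0,0]

```text
time: 10.7
tcp_pos: [0.5779, 0.0273, 0.1121]
tcp_rot: [-3.141, -0.001, 2.393]
contact_force: [-0.3, 0.2, -1.1]
width: 0.131
```

>>> send_rows:
  targets: [0,0,-0.002,0,0,0,0,-0.004,0,0,0,0,-0.005,0,0]

```text
time: 11.0
tcp_pos: [0.5785, 0.027, 0.1102]
tcp_rot: [3.141, 0.001, 2.392]
contact_force: [-0.5, 0.5, -1.5]
width: 0.139
```

>>> send_rows:
  targets: [-0.001,0.001,-0.003,0,0,-0.0024,0.0022,-0.006,0,0,-0.0024,0.0022,-0.01,0,0,-0.0024,0.0022,-0.011,0,0]

```text
time: 11.4
tcp_pos: [0.5767, 0.0281, 0.1039]
tcp_rot: [-3.141, -0.0, 2.392]
contact_force: [-0.7, 0.3, -1.4]
width: 0.132
```

>>> send_rows:
  targets: [0,0,-0.003,0,0,0,0,-0.006,0,0,0,0,-0.009,0,0,0,0,-0.011,0,0]

```text
time: 11.8
tcp_pos: [0.5769, 0.0281, 0.0986]
tcp_rot: [-3.141, -0.0, 2.392]
contact_force: [0.2, 0.0, -0.8]
width: 0.133
```

>>> send_rows:
  targets: [0,0,-0.002,0,0,0,0,-0.004,0,0,0,0,-0.006,0,0,0,0,-0.007,0,0,0,0,-0.008,0,0]

```text
time: 12.3
tcp_pos: [0.5769, 0.0281, 0.0947]
tcp_rot: [-3.141, 0.0, 2.392]
contact_force: [-0.8, 0.0, -0.8]
width: 0.129
```

>>> send_rows:
  targets: [0,0,-0.001,0,0,0,0,-0.002,0,0,0,0,-0.003,0,0]

```text
time: 12.6
tcp_pos: [0.577, 0.0281, 0.0932]
tcp_rot: [-3.142, 0.0, 2.392]
contact_force: [-0.1, 0.3, -1.2]
width: 0.132
```

>>> send_rows:
  targets: [0,0,-0.002,0,0,0,0,-0.004,0,0,0,0,-0.005,0,0,0,0,-0.005,0,0]

```text
time: 13.0
tcp_pos: [0.5768, 0.0281, 0.0906]
tcp_rot: [-3.141, -0.0, 2.392]
contact_force: [-0.3, 0.8, -1.8]
width: 0.134
```

>>> send_rows:
  targets: [0,0,-0.002,0,0,0,0,-0.004,0,0,0,0,-0.006,0,0,0,0,-0.006,0,0]

```text
time: 13.4
tcp_pos: [0.5768, 0.0281, 0.0876]
tcp_rot: [-3.141, -0.0, 2.392]
contact_force: [-0.1, 0.1, -1.7]
width: 0.129
```

>>> send_rows:
  targets: [0,0,-0.003,0,0,0,0,-0.006,0,0,0,0,-0.008,0,0,0,0,-0.01,0,0,0,0,-0.01,0,0]

```text
time: 13.9
tcp_pos: [0.5771, 0.0281, 0.083]
tcp_rot: [3.141, 0.0, 2.392]
contact_force: [-1.7, 0.6, 4.0]
width: 0.131
```

>>> send_rows:
  targets: [0,0,-0.002,0,0,0,0,-0.004,0,0,0,0,-0.006,0,0,0,0,-0.006,0,0]

```text
time: 14.3
tcp_pos: [0.5771, 0.0281, 0.08]
tcp_rot: [3.141, 0.0, 2.392]
contact_force: [-1.5, 0.9, 7.3]
width: 0.136
```

>>> send_rows:
  targets: [0,0,-0.002,0,0,0,0,-0.004,0,0,0,0,-0.006,0,0,0,0,-0.007,0,0,0,0,-0.008,0,0,0,0,-0.008,0,0]

```text
time: 14.9
tcp_pos: [0.5771, 0.0281, 0.0764]
tcp_rot: [3.141, 0.0, 2.392]
contact_force: [-3.2, -0.5, 10.5]
width: 0.132
```

Run:
```python
from h import *
s=ctrl.read_state(); print(s['time'],s['tcp_pos'],s['tcp_rot'],s['contact_force'],s['wrist_torque'],s['width'],s['q'])
```

```text
14.9 [0.57710387 0.02810912 0.07636804] [3.14139847e+00 3.94815828e-04 2.39240875e+00] [-3.21113404 -0.48860613 10.49166592] [-0.00848719  0.39756309  0.01471126] 0.13208721603316778 [-7.08008390e-02  5.06358777e-01  1.71486853e+00 -1.21391286e-04
  9.19936098e-01 -8.92339778e-01]
```

>>> send_rows:
  targets: [0,0,-0.001,-0.04,0,0.0003,0.0002,-0.001,-0.08,0,0.0005,0.0004,-0.001,-0.125,0,0.0005,0.0004,-0.001,-0.125,0]

```text
time: 15.3
tcp_pos: [0.5784, 0.0282, 0.0762]
tcp_rot: [3.14, 0.001, 1.996]
contact_force: [-1.5, 0.6, 9.4]
width: 0.132
```

```bash
cat > st.py <<'E'
from h import *
s=ctrl.read_state(); f=s['contact_force']; ex=np.array([.681,.7325]);ey=np.array([-.7325,.681])
p=s['tcp_pos'][:2]*1000-[534,66.3]
print(s['time'],(s['tcp_pos']*1000).round(1),'yaw',np.degrees(s['tcp_rot'][2]).round(1),'jig',(p@ex).round(1),(p@ey).round(1),'F jig',(f[:2]@ex).round(1),(f[:2]@ey).round(1),f[2].round(1),s['wrist_torque'].round(2),s['width'].round(3))
E
python3 st.py
```

```text
Traceback (most recent call last):
  File "st.py", line 4, in <module>
    print(s['time'],(s['tcp_pos']*1000).round(1),'yaw',np.degrees(s['tcp_rot'][2]).round(1),'jig',(p@ex).round(1),(p@ey).round(1),'F jig',(f[:2]@ex).round(1),(f[:2]@ey).round(1),f[2].round(1),s['wrist_torque'].round(2),s['width'].round(3))
                                                                                                                                                                                                                           ^^^^^^^^^^^^^^^^
AttributeError: 'float' object has no attribute 'round'
```

>>> send_rows:
  targets: [0.0002,0.0001,0,-0.04,0,0.0004,0.0002,0,-0.08,0,0.0006,0.0002,0,-0.125,0,0.0006,0.0002,0,-0.125,0]

```text
time: 15.7
tcp_pos: [0.5785, 0.0283, 0.0762]
tcp_rot: [3.14, 0.0, 1.603]
contact_force: [-0.8, -0.5, 9.7]
width: 0.131
```

```bash
sed -i "s/,s\['width'\].round(3)/,s['width']/" st.py; python3 st.py
```

```text
15.7 [578.5  28.3  76.2] yaw 91.8 jig 2.4 -58.5 F jig -1.0 0.3 9.7 [-0.16  0.36 -0.13] 0.1313910912032292
```

>>> send_rows:
  targets: [0.0002,0,0,-0.04,0,0.0004,0,0,-0.08,0,0.0006,-0.0001,0,-0.125,0,0.0006,-0.0001,0,-0.125,0]

```text
time: 16.1
tcp_pos: [0.5786, 0.0282, 0.0762]
tcp_rot: [3.14, -0.0, 1.21]
contact_force: [-1.4, -0.4, 9.9]
width: 0.132
```

>>> send_rows:
  targets: [0.0002,-0.0001,0,-0.04,0,0.0004,-0.0002,0,-0.08,0,0.0005,-0.0003,0,-0.125,0,0.0005,-0.0003,0,-0.125,0,0.0005,-0.0003,0,-0.125,0]

```text
time: 16.6
tcp_pos: [0.5788, 0.028, 0.0762]
tcp_rot: [3.14, -0.001, 0.821]
contact_force: [-2.0, -0.3, 8.1]
width: 0.137
```

```bash
python3 st.py
```

```text
16.6 [578.8  28.   76.2] yaw 47.0 jig 2.5 -58.9 F jig -1.6 1.2 8.1 [-0.07  0.33 -0.13] 0.1374139839364731
```

>>> send_rows:
  targets: [0,0,0.002,0,0,0,0,0.004,0,0,0,0,0.005,0,0,0,0,0.005,0,0]

```text
time: 17.0
tcp_pos: [0.5788, 0.028, 0.0785]
tcp_rot: [3.14, -0.001, 0.821]
contact_force: [-1.3, -0.6, 6.6]
width: 0.13
```

```bash
python3 st.py
```

```text
17.0 [578.8  28.   78.5] yaw 47.1 jig 2.5 -58.9 F jig -1.3 0.5 6.6 [-0.16  0.26 -0.12] 0.12987086315821497
```

>>> send_rows:
  targets: [0,0,0.001,0,0,0,0,0.002,0,0,0,0,0.002,0,0]

```text
time: 17.3
tcp_pos: [0.5788, 0.028, 0.0794]
tcp_rot: [3.14, -0.001, 0.821]
contact_force: [-1.1, -0.6, 7.5]
width: 0.128
```

>>> send_rows:
  targets: [0,0,0.001,0,0,0,0,0.002,0,0,0,0,0.002,0,0]

```text
time: 17.6
tcp_pos: [0.5788, 0.028, 0.0803]
tcp_rot: [3.14, -0.001, 0.821]
contact_force: [-0.5, -0.7, 5.2]
width: 0.131
```

```bash
python3 st.py
```

```text
17.6 [578.8  28.   80.3] yaw 47.1 jig 2.5 -58.9 F jig -0.9 -0.1 5.2 [-0.09  0.1  -0.07] 0.1306414102976746
```

>>> send_rows:
  targets: [0,0,0.001,0,0,0,0,0.0016,0,0,0,0,0.0016,0,0]

```text
time: 17.9
tcp_pos: [0.5788, 0.028, 0.081]
tcp_rot: [3.14, -0.001, 0.821]
contact_force: [-0.5, -0.7, 5.2]
width: 0.126
```

```bash
python3 st.py
```

```text
17.9 [578.8  28.   81. ] yaw 47.1 jig 2.5 -58.9 F jig -0.8 -0.1 5.2 [-0.15  0.09 -0.11] 0.1262649284317984
```

>>> send_rows:
  targets: [0,0,0,0,0.2,0,0,0,0,0.4,0,0,0,0,0.5,0,0,0,0,0.5,0,0,0,0,0.5]

```text
time: 18.4
tcp_pos: [0.5777, 0.0283, 0.0802]
tcp_rot: [-3.141, 0.0, 0.822]
contact_force: [0.2, 0.5, -0.9]
width: 0.499
```

>>> send_rows:
  targets: [0,0,0.02,0,0.5,0,0,0.07,0,0.5,0,0,0.15,0,0.5,0.01,-0.05,0.22,0,0.5,0.02,-0.1,0.25,0,0.5,0.02,-0.1,0.25,0,0.5,0.02,-0.1,0.25,0,0.5]

```text
time: 19.1
tcp_pos: [0.5881, -0.022, 0.2063]
tcp_rot: [3.141, -0.001, 0.82]
contact_force: [-0.2, 0.4, -0.4]
width: 0.501
```

```bash
python3 st.py
python3 - <<'E'
from h import *
cam=K('wrist'); im,d=ctrl.grab_frame('wrist'); save('w6.png',im); print(proj(cam,[[.578,.028,.117]]))
c=K('top'); i2,d2=ctrl.grab_frame('top'); P=cloud(c,d2); s=np.zeros((480,640),bool); s[150:210,350:410]=1
m=s&(P[...,2]>.1)&(P[...,2]<.13); print(m.sum(),(cv2.minAreaRect((P[m][:,:2]*1000).astype(np.float32)) if m.any() else 0),P[m][:,2].mean() if m.any() else 0)
save('t6.png',cv2.resize(i2[145:275,300:430],None,fx=4,fy=4,interpolation=cv2.INTER_CUBIC))
E
```

```text
19.1 [588.1 -22.  206.3] yaw 47.0 jig -27.9 -99.7 F jig 0.2 0.4 -0.4 [-0.    0.03 -0.03] 0.5009423621259059
[[256.51671456 198.60715791]]
123 ((579.1180419921875, 27.70639419555664), (43.06223678588867, 13.652403831481934), 48.08124923706055) 0.11390240116912526
```

View pics/w6.png

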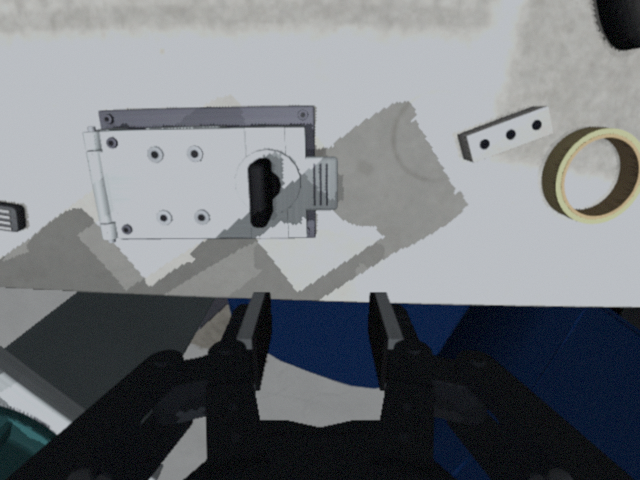

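```bash
python3 -c "
from rig import ctrl; print(ctrl.job_done())"
```

```text
the job is handed in; nothing more can be done
None
```

The drill jig is ready: the leaf is shut, the T-pin is locked in the keeper, and the job was handed in at about 19 s with the gripper clear of everything.

- **Leaf:** I pushed it shut with closed fingers. It stopped under about 10 N with the fingertips at z 57.9 mm (leaf top is 58 mm when shut).
- **Pin:** I took it from its stand and lowered it through the leaf opening. It went straight into the keeper slot without any sliding. I pressed it down to about z 23 mm, turned it −90° in four steps and let it rise to z 28 mm. The highest force reading was about 10.5 N (limit 20 N), and sideways readings stayed around 3 N or less.

**Last checks:**
- Just before release, the hand still felt 5.2 N, which matches the collar spring when the pin is locked.
- After release, the wrist picture shows the leaf flat with the pin upright in it.
- The top camera puts the handle along the jig's x (48° against 47° expected), within about 3 mm of the latch point.
- I did not check the nearby items one by one. I felt no unexpected contact with anything.

**Disagreement:** the top and wrist cameras differed by about 4 mm. I took both the pin and the slot from the wrist camera, so the error cancelled out. The handle's average height read z 114 mm against an expected top of 117 mm, about as much lower as the same camera read it in the stand (91 against 95 mm).

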